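# Seat a latched bobbin tray in a sewing box and lift the outer lid off it

## Task

The wooden sewing box stands open and beside it wait its two lids, latched together: the bobbin tray that is the inner lid has no handle of its own, so it travels hanging from the outer lid's knob. Pick the pair up by the knob, carry it level and lower the tray all the way home in the mouth of the box before you let go or unlatch, then turn the knob clockwise to its stop and lift the outer lid alone straight up, leaving the tray home and undisturbed. Finish while still holding the lid level by its knob, about 10 cm above the tray, so that I can reach the bobbins; leave the box and the things around where they stand.

Things in the scene. Friction and masses are not known exactly. Their poses are not given: they have to be found in the camera images.
- box: Open rectangular box of light wood, 130 (its x) x 96 (its y) x 62 mm high, walls 7 mm, mouth 116 x 82 mm, loose, about 1.4 kg. Origin: centre of its underside, on the work surface; z up. Half a turn about z makes no difference: the tray fits either way round. Small notions lie on its floor, below the tray's reach.
- box_mouth (a point): Centre of the box's mouth, level with its rim, 62 mm above the box's origin; axes as the box.
- tray: Inner lid: plywood bobbin tray, 34 mm high, 0.16 kg, standing on the surface under the outer lid at the start. Origin: centre of its underside; x along its long side, z up. Plug 112 x 78 mm, tapering over the lowest 10 mm to about 106 x 72; above it a flange 128 x 94 mm that rests on the box's rim. Home: centred, sides parallel (2 mm play a side), origin 34 mm above the box's origin.
- tray_flange (a point): Centre of the tray at the level of its flange's underside, 28 mm above the tray's origin; lies at the box's rim when home. The tray's floor (14 to 18 mm above its origin) has a central slot, 32 x 12 mm along x, that lets the knob's cross-bar through when the knob is open.
- lid: Outer lid: flat cap of light wood, 140 (x) x 106 (y) x 8 mm, with a 5 mm skirt below that loosely surrounds the tray's flange (2 mm play a side); 0.2 kg with its knob. Origin: centre of the plate's underside, which rests on the flange, 34 mm above the tray's origin (68 mm above the box's when all is home). x along its long side, parallel to the tray's x; z up.
- knob_grip (a point): Grip of the dark wooden knob on the outer lid, on its upright axis, 30 mm above the lid's origin. The grip is a bar 44 mm long, 14 thick, 26 high (14.5 to 40.5 mm above the lid's origin; the lid's top is at 8). The point's x runs along the bar, y across it, z up. Pinch it across its thickness from above.
- knob (a joint): Knob turn relative to the outer lid: 0 = latched (bar 1.22 rad anticlockwise, from above, of the lid's x: nearly crosswise); grows clockwise to the stop at 1.22 = open (bar in line with the lid's long side). Starts at 0 to 0.12, stays where left, friction 0.04 N m. Its 27 x 7 mm cross-bar, parallel to the grip, holds the tray up (1 mm slack) until within about 0.2 rad of the stop.
- spool: Wooden thread spool standing upright, 31 mm across, 60 mm high. Bystander. Origin: centre of its underside.
- cone: Cream thread cone standing upright, 54 mm across its foot, 90 mm high. Bystander. Origin: centre of its underside.
- jar: Small jar of eyelets with a black cap, 41 mm across, 54 mm high. Bystander. Origin: centre of its underside.

How it is judged:
On the way, in this order (a step that is already met when the one before it is completed fails the run):
1. the latched pair has been lifted well off the surface (height (world z) of tray above 0.05 m and z of lid in the frame of tray below 0.039 m and value of joint knob below 0.6 rad), for 0.1 s.
2. the tray sits fully home in the box, still latched to the outer lid (horizontal distance between tray and box below 0.005 m and z of tray in the frame of box between 0.03 and 0.037 m and angle between the z axis of tray and the z axis of box, either way round below 0.04 rad and angle between the x axis of tray and the x axis of box, either way round below 0.08 rad and value of joint knob below 0.6 rad), for 0.2 s.
3. the knob has been turned to the open stop with the tray home and the outer lid still on (horizontal distance between tray and box below 0.005 m and z of tray in the frame of box between 0.03 and 0.037 m and angle between the z axis of tray and the z axis of box, either way round below 0.04 rad and angle between the x axis of tray and the x axis of box, either way round below 0.08 rad and value of joint knob above 1.05 rad and z of lid in the frame of box below 0.075 m), for 0.1 s.
At the end, for the whole second after the job is handed in: Tray home in the box (within 5 mm sideways, 3 mm in height, 0.08 rad), box within 40 mm of its place; outer lid held still in the fingers, level within 0.2 rad, at least 70 mm above its closed place and within 100 mm sideways of the box, touching neither tray nor box (horizontal distance between tray and box below 0.005 m and z of tray in the frame of box between 0.03 and 0.037 m and angle between the z axis of tray and the z axis of box, either way round below 0.04 rad and angle between the x axis of tray and the x axis of box, either way round below 0.08 rad and z of lid in the frame of tray above 0.104 m and horizontal distance between lid and box below 0.1 m and angle between lid's own z axis and vertical below 0.2 rad and contact force between the fingers and lid above 1 N and contact force between lid and tray below 0.1 N and contact force between lid and box below 0.1 N and linear speed of lid below 0.03 m/s and linear speed of tray below 0.02 m/s and angle between box's own z axis and vertical below 0.05 rad and distance of box from where it was at the start of the episode below 0.04 m); the arm keeps its last pose, push and grip.
It fails at once if the tray is tipped by more than 0.35 rad (angle between tray's own z axis and vertical above 0.35 rad).
It fails at once if the latch is open (knob past 0.95 rad) while the tray is not home in the box (unlatched too early, or dragged up with the lid) (value of joint knob above 0.95 rad and (z of tray in the frame of box above 0.041 m or horizontal distance between tray and box above 0.01 m)).
It fails at once if the pair is let go over the box before the tray is home (more than 8 mm above its seat) (horizontal distance between tray and box below 0.08 m and z of tray in the frame of box above 0.042 m and contact force between the fingers and lid below 0.05 N).
It fails at once if the box is pushed away by more than 40 mm (distance of box from where it was at the start of the episode above 0.04 m).
It fails at once if a bystander (spool, thread cone, jar) is knocked more than 30 mm away or over (distance of any of spool, cone, jar from where it was at the start of the episode above 0.03 m or angle between any of spool, cone, jar's own z axis and vertical above 0.4 rad).
It also fails if it takes over 48 s, if anything falls off the work surface, if the arm or the gripper's body presses on something with over 40 N, if the wrist force passes 120 N, or if a joint passes its speed limit or range.

## Robot

A 6-joint arm with a two-finger parallel gripper is mounted at the origin on a cart in front of the work surface, level with it; the furniture and walls round the work are solid. World frame = base frame: x ahead of the robot, y to its left, z up, the work surface at z = 0. Lengths are in m, angles in rad, forces in N, time in s.
With the tool pointing down it reaches from about 0.3 to 0.775 m from the base axis. Payload 14.6 kg.
Tool frame: the origin (TCP) lies midway between the tips of the shut fingers; the grasp point (between the pads) lies 19 mm behind it; z points along the fingers, y is the line along which they close (so a half turn about z gives the same grasp; the last joint's range is limited). The gripper opens to 85 mm and grips with 20 to 120 N. Pads are 22 mm wide; open, the fingers measure 114 mm over their backs; the gripper's body (76 mm by 85 mm) begins 54 mm behind the grasp point. The pads swing forward as they close: fully open they stand 13 mm farther back than shut.
Start: joints at [-0.067, 0.3, 1.521, -0, 1.321, -0.067], TCP at [0.55, -0, 0.231] pointing down, gripper open.
Joint ranges: [-3.03, 3.03], [-0.79, 2.21], [0.23, 2.52], [-1.04, 4.18], [0, 3.07], [-2.55, 2.55]. Speed limits (rad/s): [2.22, 2.22, 2.57, 3.14, 3.14, 3.14].

## Interface

Orientations are given as a 3x3 rotation matrix whose columns are the frame's x, y, z axes.
In Python, from rig import * gives the robot as it stands.
- The arm moves only by the tool step_arm, never from a script. Its argument "increments" is a list of rows, each a list of 5 numbers: the shift along the tool's x, y, z in cm, then the turn about the tool's z in degrees, then the opening, from -1 (shut) to 1 (fully open). In form: [[dx, dy, dz, yaw, jaw], ...]. A call has 1 to 12 rows; each row shifts and turns the commanded pose from where the row before left it, along the tool's axes as they then stand; what a row does not reach is not made up. A row lasts 1/12 s, in which the tool goes at most 41.7 mm and 7.16 degrees, less where a joint would pass 70% of its speed; a pose out of reach is approached as far as the arm can. A call is refused whole if a number of a shift passes 4.17 or a number of a turn 7.16, either way. A call with a gripper value outside its range is refused whole. The fingers move at their own pace and stop on an object; the grip force is fixed at half the most. Time passes only in rows, so rows that do not move let the fingers close. It gives the time, the measured TCP pose, the force, the opening and the grip force at its end, in the units of the state.
- sense(): the state, without advancing time (a new reading comes with each control period).
- snapshot(name): name is "scene" or "side" or "wrist"; returns the picture (400x640x3 uint8, red, green, blue); there is no depth.
- camera_model(name): a dict with "camera_matrix" (3x3 intrinsics, pixels), "rvec" (rotation vector, rad) and "tvec" (3), from world to camera coordinates, as OpenCV has them; the wrist camera has in their place "mount" (4x4, takes a point from camera to tool coordinates, whose origin is the TCP and whose axes are the flange's). Camera axes: x right, y down, z forward; pixel columns grow to the right and rows downward; lengths in m; the calibration is good to about 2 mm. A picture is of the moment at which its call begins: read the wrist's pose just before it. camera_model takes no time and is no camera call.
- sign_off(): hands the job in; it is judged then, once.
The state is a dict: "clock": time; "qpos": joint angles; "joint_velocities": joint speeds; "joint_torque": joint torques, N m; "ee_pos": TCP position; "eef_rot": TCP orientation; "ft_force": force on the tool from outside, world axes, zero at the start; "torque": the same for the moment, N m; "grip_width": finger opening in m; "gripper_force": force on a finger pad.
Only numpy, scipy, OpenCV 4.12 (cv2) and the standard library are available. Lean on these libraries where they do the work, as an engineer would, in place of code of your own. Each camera call takes 0.05 s, during which the arm holds its last target. There are 200 camera calls.

## Working session

There is one attempt and no reset: what is moved stays moved. The work goes in short steps, Python scripts to look and compute and a tool call to move; the robot and the scene stay as the last step left them, time stands still between calls to the robot, and variables do not carry over. Pictures are saved under pics/ and viewed, at most 11 in all, crops included, and the job is handed in when it is done.

Besides the shell and the picture viewer there is one more tool, called after ">>>" as a command line: name --pt "numbers of a row" for each row, then --argument value for the rest. step_arm: Moves the arm, as the interface text tells. Its arguments: {"type":"object","properties":{"increments":{"type":"array"}},"required":["increments"]}

```bash
mkdir -p pics; python3 - <<'E'
from rig import *
import cv2, numpy as np
s=sense(); print(s['clock'],s['ee_pos'],s['eef_rot'],s['grip_width'])
for n in ["scene","side","wrist"]:
    im=snapshot(n); cv2.imwrite(f"pics/{n}0.png",im[:,:,::-1]); print(n,camera_model(n))
E
```

```text
0.0 [5.49751416e-01 3.07393382e-05 2.30700092e-01] [[-1.90496341e-05  9.99999284e-01 -1.19652388e-03]
 [ 9.99999997e-01  1.91343784e-05  7.08139797e-05]
 [ 7.08368237e-05 -1.19652253e-03 -9.99999282e-01]] 0.08555651536310016
scene {'camera_matrix': array([[399.30583138,   0.        , 316.56023492],
       [  0.        , 399.30583138, 199.68750663],
       [  0.        ,   0.        ,   1.        ]]), 'rvec': array([ 2.27975825, -0.81154728,  0.29408538]), 'tvec': array([-0.48423444,  0.26684101,  0.74335617])}
side {'camera_matrix': array([[404.74346076,   0.        , 320.06949032],
       [  0.        , 404.74346076, 196.17882595],
       [  0.        ,   0.        ,   1.        ]]), 'rvec': array([ 0.54476753, -2.46931596,  1.50622293]), 'tvec': array([0.46190547, 0.19747309, 0.63294161])}
wrist {'camera_matrix': array([[313.13235549,   0.        , 315.48881352],
       [  0.        , 313.13235549, 199.56583864],
       [  0.        ,   0.        ,   1.        ]]), 'mount': array([[ 8.73889469e-04, -9.65902309e-01, -2.58905321e-01,
         6.52171775e-02],
       [ 9.99999283e-01,  6.32269263e-04,  1.01650480e-03,
         2.34320358e-04],
       [-8.18146458e-04, -2.58906024e-01,  9.65902170e-01,
        -1.42338855e-01],
       [ 0.00000000e+00,  0.00000000e+00,  0.00000000e+00,
         1.00000000e+00]])}
```

View pics/scene0.png

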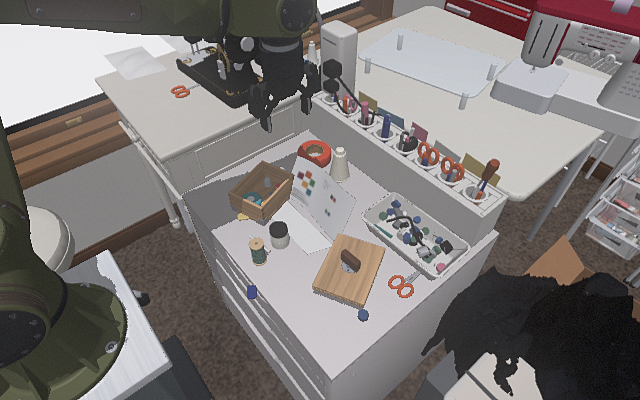

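View pics/side0.png

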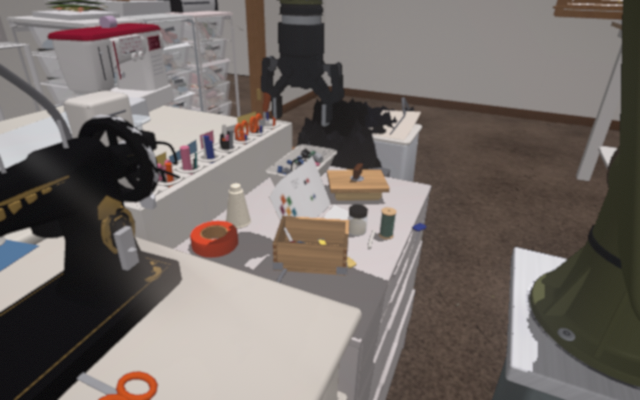

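View pics/wrist0.png

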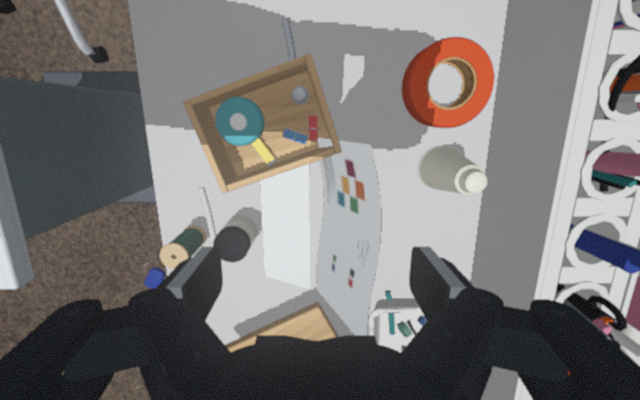

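The scene picture shows the lid pair at about (348,270) with its knob at (350,260), and the box at (262,190). In the wrist view the box rim's corners are near (184,102), (310,55), (341,150) and (226,191); the spool, jar and cone stand around it.

```bash
cat > h.py <<'E'
import numpy as np, cv2
from rig import *
def cam(n,s=None):
    m=camera_model(n); K=m['camera_matrix']
    if n!='wrist':
        R=cv2.Rodrigues(m['rvec'])[0]; return K,R.T,-R.T@np.ravel(m['tvec'])
    T=np.eye(4); T[:3,:3]=s['eef_rot']; T[:3,3]=s['ee_pos']; T=T@m['mount']
    return K,T[:3,:3],T[:3,3]
def cast(uv,z,c):
    K,R,o=c; uv=np.atleast_2d(uv).astype(float)
    d=(R@np.linalg.inv(K)@np.c_[uv,np.ones(len(uv))].T).T
    return o+d*((z-o[2])/d[:,2])[:,None]
def proj(P,c):
    K,R,o=c; p=(K@R.T@(np.atleast_2d(P)-o).T).T; return p[:,:2]/p[:,2:]
def wood(im,roi,hs=(8,24),smin=60,vmin=90):
    h=cv2.cvtColor(im,cv2.COLOR_RGB2HSV); m=cv2.inRange(h,(hs[0],smin,vmin),(hs[1],255,255))
    k=np.zeros_like(m); x0,y0,x1,y1=roi; k[y0:y1,x0:x1]=m[y0:y1,x0:x1]
    cs,_=cv2.findContours(cv2.morphologyEx(k,cv2.MORPH_OPEN,np.ones((3,3))),cv2.RETR_EXTERNAL,cv2.CHAIN_APPROX_NONE)
    return k,max(cs,key=cv2.contourArea)
def quad(c):
    h=cv2.convexHull(c); return h, cv2.approxPolyN(h,4,approxCurve=None,ensure_convex=True).reshape(-1,2) if hasattr(cv2,'approxPolyN') else None
E
python3 - <<'E'
from h import *
def png(n): return cv2.imread(f"pics/{n}0.png")[:,:,::-1].copy()
im=png('scene'); c=cam('scene'); k,ct=wood(im,(300,220,395,315)); h,q=quad(ct); print('lid px',q.tolist(),cv2.contourArea(ct))
P=cast(q,0.042,c); print(np.round(P,4)); 
P4=cast(h.reshape(-1,2),0.042,c)[:,:2]; print('rect',cv2.minAreaRect(P4.astype(np.float32)))
# knob dark
g=cv2.cvtColor(im,cv2.COLOR_RGB2HSV); 
m=np.zeros(g.shape[:2],np.uint8); m[240:280,330:370]=(g[240:280,330:370,2]<110)*255
cs,_=cv2.findContours(m,cv2.RETR_EXTERNAL,cv2.CHAIN_APPROX_NONE); b=max(cs,key=cv2.contourArea); print('knob',cv2.minAreaRect(b),cast(b.reshape(-1,2).mean(0),0.064,c))
# rough bounds
s=sense(); w=cam('wrist',s)
print('box',np.round(cast([[184,102],[310,55],[341,150],[226,191]],0.062,w),3).tolist())
print('cone',cast([474,181],.09,w),'spool',cast([174,255],.06,w),'jar',cast([234,243],.054,w))
print('card top',cast([[325,140],[378,150],[340,325],[317,290]],0.0,w).round(3).tolist())
E
```

```text
lid px [[386, 248], [363, 307], [311, 287], [338, 233]] 3156.0
[[ 0.6016 -0.2549  0.042 ]
 [ 0.4736 -0.3217  0.042 ]
 [ 0.4253 -0.2281  0.042 ]
 [ 0.5508 -0.1623  0.042 ]]
rect ((0.5126051902770996, -0.24150824546813965), (0.14390014111995697, 0.10526435077190399), 27.85071563720703)
knob ((350.2500305175781, 260.2500305175781), (24.748737335205078, 11.31370735168457), 45.0) [[ 0.51318935 -0.24144077  0.064     ]]
box [[0.425, 0.078, 0.062], [0.545, 0.119, 0.062], [0.575, 0.032, 0.062], [0.459, -0.009, 0.062]]
cone [[0.69630438 0.00716864 0.09      ]] spool [[ 0.39647581 -0.08123809  0.06      ]] jar [[ 0.46095911 -0.06968781  0.054     ]]
card top [[0.561, 0.038, 0.0], [0.624, 0.026, 0.0], [0.584, -0.214, 0.0], [0.552, -0.16, 0.0]]
```

>>> step_arm --pt "1.0 -1.7 0 0 1" --pt "1.0 -1.7 0 0 1" --pt "1.0 -1.6 0 0 1" --pt "0 0 0 0 1" --pt "0 0 0 0 1"

```text
clock: 0.57
ee_pos: [0.4998, 0.0303, 0.2315]
eef_rot: [[-0.001, 1.0, 0.0], [1.0, 0.001, -0.0], [-0.0, 0.0, -1.0]]
ft_force: [-0.2, -1.1, -0.9]
grip_width: 0.0858
gripper_force: 0.0
```

```bash
python3 - <<'E'
from h import *
s=sense(); im=snapshot('wrist'); cv2.imwrite("pics/w1.png",im[:,:,::-1]); print(s['clock'],s['ee_pos'],np.abs(s['joint_velocities']).max())
np.save('pics/w1.npy',np.array([s['eef_rot'],np.tile(s['ee_pos'],(3,1))]))
E
```

```text
0.5667 [0.49978533 0.03027531 0.23150165] 0.029711960265431995
```

View pics/w1.png

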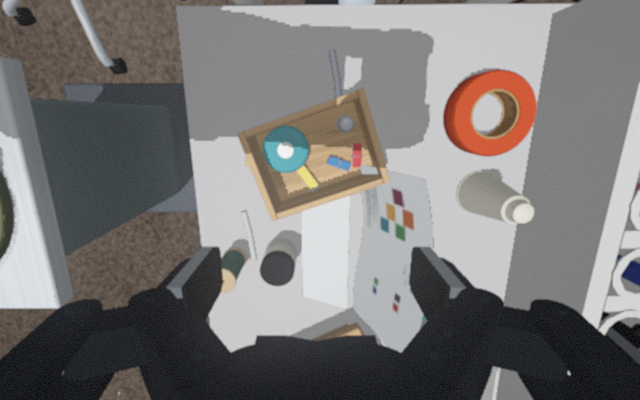

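>>> step_arm --pt "-2 0.1 0 0 1" --pt "-4 0.2 0 0 1" --pt "-4 0.2 0 0 1" --pt "-4 0.2 0 0 1" --pt "-4 0.2 0 0 1" --pt "-3 0.2 0 0 1" --pt "-1 0.2 0 0 1" --pt "0 0 0 0 1" --pt "0 0 0 0 1"

```text
clock: 1.37
ee_pos: [0.5131, -0.1901, 0.2308]
eef_rot: [[0.001, 1.0, -0.001], [1.0, -0.001, 0.001], [0.001, -0.001, -1.0]]
ft_force: [-0.1, 0.3, 0.3]
grip_width: 0.0854
gripper_force: 0.0
```

```bash
python3 - <<'E'
from h import *
s=sense(); im=snapshot('wrist'); cv2.imwrite("pics/w2.png",im[:,:,::-1]); print(s['clock'],s['ee_pos'],np.abs(s['joint_velocities']).max())
np.save('pics/w2.npy',np.array([s['eef_rot'],np.tile(s['ee_pos'],(3,1))]))
E
```

```text
1.3667 [ 0.5130902  -0.19007651  0.23078714] 0.033276826634351254
```

View pics/w2.png

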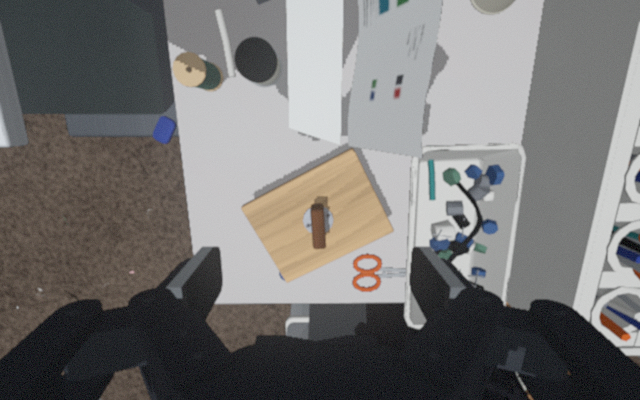

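w1 shows the box rim with corners about (239,133), (365,88), (388,180), (276,219). w2 shows the lid with corners about (243,210), (353,150), (393,228), (286,280), and its dark bar at (318,226), nearly upright in the picture.

```bash
python3 - <<'E'
from h import *
def load(n):
    a=np.load(f'pics/{n}.npy'); return cv2.imread(f'pics/{n}.png')[:,:,::-1].copy(), cam('wrist',{'eef_rot':a[0],'ee_pos':a[1][0]})
for n,roi,z,b in (('w1',(230,80,395,225),.062,(.130,.096)),('w2',(235,142,400,288),.042,(.140,.106))):
    im,c=load(n)
    for smin,vmin in ((50,70),(70,70),(90,60)):
        k,ct=wood(im,roi,smin=smin,vmin=vmin); h,q=quad(ct); P=cast(h.reshape(-1,2),z,c)[:,:2].astype(np.float32)
        r=cv2.minAreaRect(P); Q=cast(q,z,c)[:,:2]; e=Q-np.roll(Q,-1,0)
        print(n,smin,np.round(r[0],4),np.round(r[1],4),round(r[2],2),q.tolist(),'quad c',Q.mean(0).round(4),'len',np.linalg.norm(e,axis=1).round(4),'ang',(np.degrees(np.arctan2(e[:,1],e[:,0]))%180).round(1))
im,c=load('w2'); g=cv2.cvtColor(im,cv2.COLOR_RGB2HSV); print(g[226,318],g[205,322],g[240,318],g[210,290])
m=np.zeros(g.shape[:2],np.uint8); m[185:260,295:345]=(g[185:260,295:345,2]<110)*255
cs,_=cv2.findContours(m,cv2.RETR_EXTERNAL,cv2.CHAIN_APPROX_NONE); b=max(cs,key=cv2.contourArea)
p=cast(b.reshape(-1,2)+0.,.0745,c)[:,:2].astype(np.float32); r=cv2.minAreaRect(p); print('knob',r, 'px',cv2.minAreaRect(b)); 
cv2.imwrite('pics/k2.png',cv2.resize(np.hstack([im[140:290,235:400,::-1],cv2.cvtColor(m[140:290,235:400],cv2.COLOR_GRAY2BGR)]),None,fx=2.4,fy=2.4,interpolation=0))
E
```

```text
w1 50 [0.4984 0.0546] [0.1315 0.0953] 19.09 [[390, 181], [272, 220], [233, 135], [363, 87]] quad c [0.4989 0.0549] len [0.1282 0.0942 0.1329 0.0953] ang [ 19.1 111.9  19.6 109.1]
w1 70 [0.4997 0.055 ] [0.1281 0.094 ] 19.4 [[389, 181], [272, 219], [237, 134], [363, 88]] quad c [0.4996 0.0552] len [0.1269 0.0927 0.1285 0.0941] ang [ 18.7 109.6  19.4 108.6]
w1 90 [ 0.5788 -0.0014] [0.0067 0.0165] 10.24 [[393, 205], [395, 221], [388, 217], [387, 205]] quad c [ 0.5789 -0.0015] len [0.0178 0.0088 0.0132 0.0062] ang [1.005e+02 1.500e+02 9.800e+01 1.000e-01]
w2 50 [ 0.5159 -0.2352] [0.1385 0.1056] 27.95 [[394, 230], [287, 282], [240, 206], [352, 147]] quad c [ 0.516  -0.2351] len [0.1381 0.1055 0.1374 0.1051] ang [ 28.1 118.   27.9 118.4]
w2 70 [ 0.516  -0.2351] [0.1374 0.1045] 27.91 [[393, 230], [287, 282], [241, 206], [352, 147]] quad c [ 0.516  -0.2351] len [0.1371 0.105  0.1364 0.1045] ang [ 28.3 117.5  28.1 117.9]
w2 90 [ 0.5168 -0.2475] [0.0147 0.0466] 0.44 [[322, 209], [326, 248], [312, 248], [312, 209]] quad c [ 0.5163 -0.2475] len [0.0467 0.016  0.0465 0.011 ] ang [ 95.9 180.   89.8 180. ]
[ 12 117 113] [16 79 84] [ 11 117 116] [ 17  84 180]
knob ((0.5206242799758911, -0.23099380731582642), (0.015766462311148643, 0.047617871314287186), 13.610605239868164) px ((322.4839172363281, 224.10415649414062), (44.606014251708984, 15.717257499694824), 75.57923126220703)
```

View pics/k2.png

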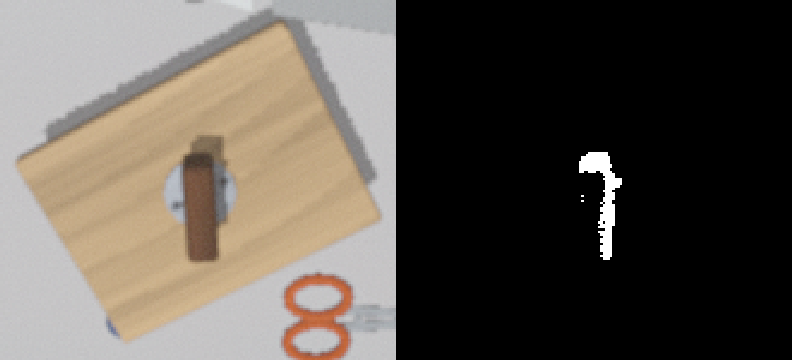

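w2's crop shows the bar's top face from about (318,210) to (319,249), so the bar points at about 92° in the world, with the lid at 28° and the box at 19.3°. The knob is at (0.516, -0.2355).

>>> step_arm --pt "-1.2 0.1 0 -1.2 1" --pt "-2.2 0.1 1.5 -1.2 1" --pt "-1.1 0.1 3 0 1" --pt "0 0 3 0 1" --pt "0 0 3 0 1" --pt "0 0 2.5 0 1" --pt "0 0 2 0 1" --pt "0 0 1.3 0 1" --pt "0 0 0.7 0 1" --pt "0 0 0 0 1"

```text
clock: 2.25
ee_pos: [0.5167, -0.2336, 0.0601]
eef_rot: [[-0.043, 0.999, -0.002], [0.999, 0.043, 0.001], [0.001, -0.002, -1.0]]
ft_force: [-0.8, 0.2, 0.2]
grip_width: 0.0854
gripper_force: 0.0
```

```bash
python3 - <<'E'
from h import *
s=sense(); im=snapshot('wrist'); cv2.imwrite("pics/w3.png",im[:,:,::-1]); print(s['clock'],s['ee_pos'],s['ft_force'])
E
```

```text
2.25 [ 0.51671316 -0.23355225  0.06014778] [-0.7752312   0.17943345  0.24365866]
```

View pics/w3.png

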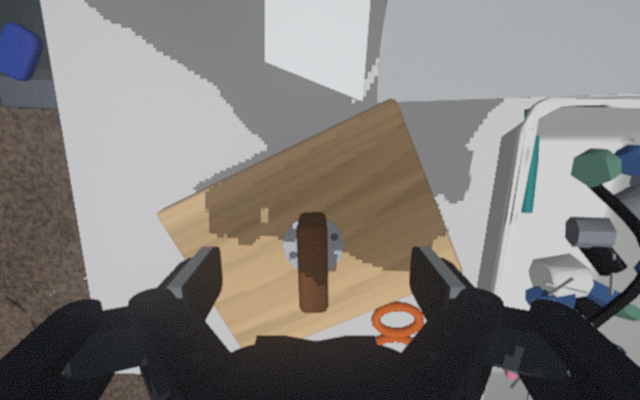

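w3 shows the bar upright in the picture at (313,268), midway between the fingers (222 to 411), so the grasp is aligned. I'll go down and close.

>>> step_arm --pt "0 0 0.7 0 1" --pt "0 0 0.5 0 1" --pt "0 0 0 0 0.2" --pt "0 0 0 0 -0.3" --pt "0 0 0 0 -1" --pt "0 0 0 0 -1" --pt "0 0 0 0 -1" --pt "0 0 0 0 -1" --pt "0 0 0 0 -1" --pt "0 0 0 0 -1"

```text
clock: 3.13
ee_pos: [0.517, -0.235, 0.0496]
eef_rot: [[-0.042, 0.999, 0.0], [0.999, 0.042, -0.0], [-0.0, 0.0, -1.0]]
ft_force: [-2.9, 0.6, 4.9]
grip_width: 0.0127
gripper_force: 60.2
```

>>> step_arm --pt "0 0 -0.5 0 -1" --pt "0 0 -1 0 -1" --pt "0 0 -2 0 -1" --pt "0 0 -2.5 0 -1" --pt "0 0 -2.5 0 -1" --pt "0 0 -2.5 0 -1" --pt "0 0 -2 0 -1" --pt "0 0 -1 0 -1" --pt "0 0 -0.5 0 -1" --pt "0 0 0 0 -1" --pt "0 0 0 0 -1"

```text
clock: 4.05
ee_pos: [0.5165, -0.2347, 0.1932]
eef_rot: [[-0.042, 0.999, -0.001], [0.999, 0.042, 0.001], [0.001, -0.001, -1.0]]
ft_force: [-0.5, 0.1, -3.3]
grip_width: 0.0128
gripper_force: 59.6
```

```bash
python3 - <<'E'
from h import *
s=sense(); im=snapshot('wrist'); sd=snapshot('side'); print(s['clock'],s['ee_pos'],s['grip_width'],s['torque'])
np.save('pics/w4.npy',np.array([s['eef_rot'],np.tile(s['ee_pos'],(3,1))])); cv2.imwrite('pics/w4.png',im[:,:,::-1])
v=np.zeros((600,800,3),np.uint8); v[:300,:480]=cv2.resize(im,(480,300)); v[300:,:480]=cv2.resize(sd[60:260,190:510],(480,300)); cv2.imwrite('pics/m4.png',v[:,:480,::-1])
E
```

```text
4.05 [ 0.51654765 -0.23473722  0.19317627] 0.012849970433287146 [-0.03055989 -0.03980577  0.00524691]
```

View pics/m4.png

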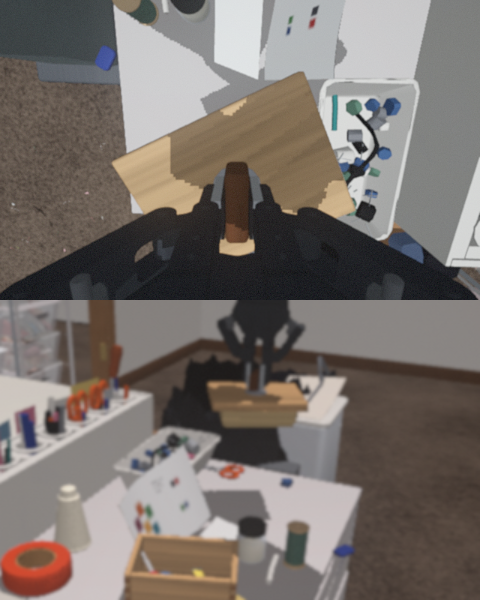

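m4 (scaled by 0.75) shows the pair held level and latched, with the tray under the lid. The far long edge runs from about (113,162) to (301,72), and the tip of the right edge is near (355,210).

```bash
python3 - <<'E'
from h import *
a=np.load('pics/w4.npy'); im=cv2.imread('pics/w4.png')[:,:,::-1].copy(); c=cam('wrist',{'eef_rot':a[0],'ee_pos':a[1][0]}); z=a[1][0][2]-.0076
g=cv2.cvtColor(im,cv2.COLOR_RGB2HSV); m=cv2.inRange(g,(8,50,70),(24,255,255)); m[:90]=0; m[290:]=0; m[:,:145]=0; m[:,480:]=0
m=cv2.morphologyEx(m,cv2.MORPH_OPEN,np.ones((3,3)))
top=np.array([(x,np.argmax(m[:,x]>0)) for x in range(165,392) if m[:,x].any()])
rt=np.array([(np.max(np.nonzero(m[y])),y) for y in range(105,265)])
L=[]
for e in (top,rt):
    P=cast(e,z,c)[:,:2].astype(np.float32); f=cv2.fitLine(P,cv2.DIST_HUBER,0,.001,.001).ravel(); L.append(f); r=(P-f[2:])@np.array([-f[1],f[0]])
    print(f, np.degrees(np.arctan2(f[1],f[0]))%180, np.std(r),np.abs(r).max())
A=np.array([L[0][:2],-L[1][:2]]).T; t=np.linalg.solve(A,L[1][2:]-L[0][2:]); C=L[0][2:]+t[0]*L[0][:2]
th=np.arctan2(L[0][1],L[0][0]); th=th if th>-1 and th<2 else th-np.pi; u=np.array([np.cos(th),np.sin(th)]); v=np.array([-u[1],u[0]])
print('corner',C,'centre',C-.07*u-.053*v,'tcp',a[1][0])
E
```

```text
[ 0.88587826  0.46391773  0.49622443 -0.18793592] 27.6402 0.00018527458 0.00094526535
[ 0.46180844 -0.8869797   0.57558745 -0.20047057] 117.50386 0.00027251407 0.0009911524
corner [ 0.55345654 -0.15796453] centre [ 0.5160327  -0.23739032] tcp [ 0.51654765 -0.23473722  0.19317627]
```

>>> step_arm --pt "0.6 0 0 0 -1" --pt "1.5 0 0 0 -1" --pt "2.5 -0.1 0 0 -1" --pt "3 0 0 0 -1" --pt "3 -0.1 0 0 -1" --pt "3 -0.1 0 0 -1" --pt "3 -0.1 0 0 -1" --pt "3 -0.1 0 0 -1" --pt "3 0 0 0 -1" --pt "3 0 0 0 -1" --pt "2 0 0 0 -1" --pt "1 0 0 0 -1"

```text
clock: 5.15
ee_pos: [0.499, 0.0538, 0.1941]
eef_rot: [[-0.044, 0.999, -0.0], [0.999, 0.044, 0.0], [0.001, -0.0, -1.0]]
ft_force: [1.2, 0.0, -4.2]
grip_width: 0.0131
gripper_force: 59.6
```

>>> step_arm --pt "0.5 0 0 0 -1" --pt "0 0 0 1 -1" --pt "0 0 0 2 -1" --pt "0 0 0 2.3 -1" --pt "0 0 0 2 -1" --pt "0 0 0 1 -1" --pt "0 0 0 0 -1" --pt "0 0 0 0 -1" --pt "0 0 0 0 -1"

```text
clock: 5.9
ee_pos: [0.4997, 0.0553, 0.1942]
eef_rot: [[0.103, 0.995, -0.0], [0.995, -0.103, -0.0], [-0.0, -0.0, -1.0]]
ft_force: [-0.3, 0.1, -3.8]
grip_width: 0.0129
gripper_force: 59.6
```

```bash
python3 - <<'E'
from h import *
s=sense(); im=snapshot('wrist'); sc=snapshot('scene'); sd=snapshot('side'); print(s['clock'],s['ee_pos'],s['eef_rot'].round(3).tolist(),s['ft_force'])
np.save('pics/w5.npy',np.array([s['eef_rot'],np.tile(s['ee_pos'],(3,1))]))
for n,i in (('w5',im),('sc5',sc),('sd5',sd)): cv2.imwrite(f'pics/{n}.png',i[:,:,::-1])
v=np.vstack([cv2.resize(im,(480,300)),np.hstack([cv2.resize(sc[110:260,190:350],(240,225)),cv2.resize(sd[130:290,240:410],(240,225))])]); cv2.imwrite('pics/m5.png',v[:,:,::-1])
E
```

```text
5.9 [0.49973817 0.05528552 0.19424582] [[0.103, 0.995, -0.0], [0.995, -0.103, -0.0], [-0.0, -0.0, -1.0]] [-0.2548446   0.10525361 -3.78664021]
```

View pics/m5.png

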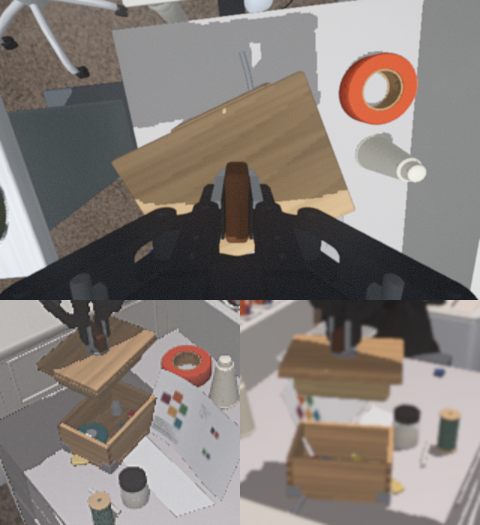

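m5 shows the pair level over the box, its sides parallel with the box in all three views. I'll lower it until the tray's taper is in the mouth and watch the force.

>>> step_arm --pt "0 0.0 0.8 0 -1" --pt "0 0 1.5 0 -1" --pt "0 0 1.8 0 -1" --pt "0 0 1.8 0 -1" --pt "0 0 1.2 0 -1" --pt "0 0 0.8 0 -1" --pt "0 0 0.4 0 -1" --pt "0 0 0.3 0 -1" --pt "0 0 0.3 0 -1" --pt "0 0 0 0 -1" --pt "0 0 0 0 -1"

```text
clock: 6.97
ee_pos: [0.4999, 0.0556, 0.1056]
eef_rot: [[0.103, 0.995, 0.001], [0.995, -0.103, 0.0], [0.0, 0.001, -1.0]]
ft_force: [-0.6, 1.4, -3.1]
grip_width: 0.0129
gripper_force: 59.6
```

>>> step_arm --pt "0 0 0.3 0 -1" --pt "0 0 0.3 0 -1" --pt "0 0 0.2 0 -1" --pt "0 0 0 0 -1" --pt "0 0 0 0 -1"

```text
clock: 7.38
ee_pos: [0.4997, 0.0556, 0.0972]
eef_rot: [[0.103, 0.995, -0.0], [0.995, -0.103, -0.0], [-0.0, -0.0, -1.0]]
ft_force: [-0.3, 0.1, -4.0]
grip_width: 0.0126
gripper_force: 59.6
```

>>> step_arm --pt "0 0 0.3 0 -1" --pt "0 0 0.3 0 -1" --pt "0 0 0.3 0 -1" --pt "0 0 0.2 0 -1" --pt "0 0 0 0 -1" --pt "0 0 0 0 -1"

```text
clock: 7.88
ee_pos: [0.4997, 0.0556, 0.0861]
eef_rot: [[0.103, 0.995, -0.0], [0.995, -0.103, -0.0], [-0.0, -0.0, -1.0]]
ft_force: [0.1, 0.4, -4.8]
grip_width: 0.0131
gripper_force: 59.6
```

>>> step_arm --pt "0 0 0.1 0 -1" --pt "0 0 0.1 0 -1" --pt "0 0 0.1 0 -1" --pt "0 0 0 0 -1" --pt "0 0 0 0 -1" --pt "0 0 0 0 -1"

```text
clock: 8.38
ee_pos: [0.5, 0.0556, 0.0838]
eef_rot: [[0.103, 0.995, 0.001], [0.995, -0.103, 0.0], [0.0, 0.001, -1.0]]
ft_force: [-2.8, 0.2, 5.9]
grip_width: 0.0128
gripper_force: 60.8
```

```bash
python3 - <<'E'
from h import *
s=sense(); im=snapshot('wrist'); sc=snapshot('scene'); sd=snapshot('side'); print(s['clock'],s['ee_pos'],s['ft_force'],s['torque'],s['qpos'].round(2))
v=np.vstack([cv2.resize(im,(480,300)),np.hstack([cv2.resize(sc[110:260,190:350],(240,225)),cv2.resize(sd[130:290,240:410],(240,225))])]); cv2.imwrite('pics/m6.png',v[:,:,::-1])
E
```

```text
8.3833 [0.49997191 0.05562333 0.08381243] [-2.8372873   0.24819376  5.90397315] [0.02190346 0.50883646 0.03320479] [ 0.04  0.38  1.8  -0.    0.97  0.14]
```

View pics/m6.png

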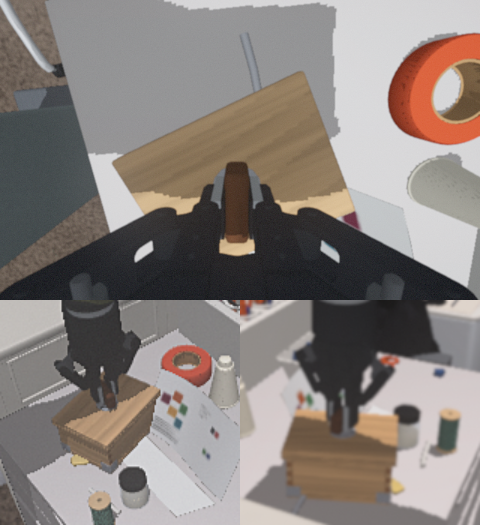

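m6 shows the lid down flat on the box in both outside views, flush all round. The height is 0.084, as worked out for home, and the force shows it resting. Now I'll turn clockwise.

>>> step_arm --pt "0 0 0 2 -1" --pt "0 0 0 4 -1" --pt "0 0 0 6 -1" --pt "0 0 0 6 -1" --pt "0 0 0 6 -1" --pt "0 0 0 6 -1" --pt "0 0 0 6 -1" --pt "0 0 0 6 -1" --pt "0 0 0 6 -1" --pt "0 0 0 4 -1" --pt "0 0 0 2 -1" --pt "0 0 0 0 -1"

```text
clock: 9.53
ee_pos: [0.5005, 0.0554, 0.0839]
eef_rot: [[0.866, 0.5, 0.002], [0.5, -0.866, -0.0], [0.002, 0.001, -1.0]]
ft_force: [2.9, -2.0, 3.8]
grip_width: 0.0129
gripper_force: 60.7
```

```bash
python3 - <<'E'
from h import *
s=sense(); print(s['clock'],s['ee_pos'],s['ft_force'],s['torque'],s['qpos'].round(2),np.degrees(np.arctan2(s['eef_rot'][1,0],s['eef_rot'][0,0])))
E
```

```text
9.5333 [0.50047746 0.05542    0.08385168] [ 2.92716944 -2.00902648  3.76942061] [-0.35155209 -0.33564468 -0.04122333] [ 0.04  0.38  1.8  -0.    0.97  1.09] 29.996332563373965
```

>>> step_arm --pt "0 0 0 3 -1" --pt "0 0 0 3 -1" --pt "0 0 0 2 -1" --pt "0 0 0 1.5 -1" --pt "0 0 0 1 -1" --pt "0 0 0 0 -1" --pt "0 0 0 0 -1"

```text
clock: 10.12
ee_pos: [0.5003, 0.0555, 0.0838]
eef_rot: [[0.942, 0.337, 0.002], [0.337, -0.942, -0.0], [0.002, 0.001, -1.0]]
ft_force: [2.1, -3.2, 5.1]
grip_width: 0.013
gripper_force: 61.0
```

```bash
python3 - <<'E'
from h import *
s=sense(); im=snapshot('wrist'); sc=snapshot('scene'); print(s['clock'],s['ee_pos'],s['ft_force'],s['torque'],np.degrees(np.arctan2(s['eef_rot'][1,0],s['eef_rot'][0,0])))
cv2.imwrite('pics/w7.png',im[:,:,::-1]); c=cam('wrist',s)
g=cv2.cvtColor(im,cv2.COLOR_RGB2HSV); m=cv2.morphologyEx(cv2.inRange(g,(8,50,70),(24,255,255)),cv2.MORPH_OPEN,np.ones((3,3)))
top=np.array([(x,np.argmax(m[80:300,x]>0)+80) for x in range(180,460) if m[80:300,x].any()])
P=cast(top,.076,c)[:,:2].astype(np.float32); f=cv2.fitLine(P,cv2.DIST_HUBER,0,.001,.001).ravel(); r=(P-f[2:])@np.array([-f[1],f[0]])
print(len(top),top[::40].tolist(),np.degrees(np.arctan2(f[1],f[0])),np.median(abs(r)))
E
```

```text
10.1167 [0.50034092 0.05546434 0.08380201] [ 2.0870724  -3.17153994  5.08237904] [-0.55325547 -0.36198286  0.02095638] 19.66788760271153
238 [[206, 111], [246, 110], [286, 110], [326, 111], [366, 112], [406, 113]] -71.38173 0.00011613914
```

The lid's edge puts its long axis at 18.6° and the bar is at 19.7°, so the knob is about 1° short of the stop. I'll turn a little more, then start the lift slowly.

>>> step_arm --pt "0 0 0 1.5 -1" --pt "0 0 0 0 -1" --pt "0 0 0 0 -1" --pt "0 0 -0.2 0 -1" --pt "0 0 -0.2 0 -1" --pt "0 0 -0.2 0 -1" --pt "0 0 0 0 -1" --pt "0 0 0 0 -1" --pt "0 0 0 0 -1"

```text
clock: 10.97
ee_pos: [0.4996, 0.0557, 0.0891]
eef_rot: [[0.95, 0.311, -0.0], [0.311, -0.95, 0.0], [-0.0, -0.0, -1.0]]
ft_force: [0.5, 0.4, -2.4]
grip_width: 0.0131
gripper_force: 59.8
```

The load is 2.4 N, against 3.8 N for the pair, so only the lid is rising. I'll lift it the rest of the way.

>>> step_arm --pt "0 0 -0.3 0 -1" --pt "0 0 -0.5 0 -1" --pt "0 0 -1 0 -1" --pt "0 0 -1.3 0 -1" --pt "0 0 -1.5 0 -1" --pt "0 0 -1.5 0 -1" --pt "0 0 -1.5 0 -1" --pt "0 0 -1 0 -1" --pt "0 0 -0.6 0 -1" --pt "0 0 -0.3 0 -1" --pt "0 0 0 0 -1" --pt "0 0 0 0 -1"

```text
clock: 11.97
ee_pos: [0.4995, 0.0556, 0.1838]
eef_rot: [[0.951, 0.311, -0.001], [0.311, -0.951, -0.0], [-0.001, -0.0, -1.0]]
ft_force: [0.1, -0.1, -2.8]
grip_width: 0.0132
gripper_force: 59.8
```

>>> step_arm --pt "0 0 0 0 -1" --pt "0 0 0 0 -1" --pt "0 0 0 0 -1" --pt "0 0 0 0 -1"

```text
clock: 12.3
ee_pos: [0.4996, 0.0556, 0.184]
eef_rot: [[0.951, 0.311, -0.001], [0.311, -0.951, 0.0], [-0.001, -0.0, -1.0]]
ft_force: [0.2, 0.5, -2.0]
grip_width: 0.0133
gripper_force: 59.8
```

```bash
python3 - <<'E'
from h import *
s=sense(); sc=snapshot('scene'); sd=snapshot('side'); print(s['clock'],s['ee_pos'],s['ft_force'],s['gripper_force'],np.abs(s['joint_velocities']).max())
v=np.hstack([cv2.resize(sc[100:260,190:350],(400,400)),cv2.resize(sd[130:290,240:400],(400,400))]); cv2.imwrite('pics/m8.png',v[:,:,::-1])
E
```

```text
12.3 [0.49963859 0.05561963 0.18399483] [ 0.22894878  0.49584347 -2.01649254] 59.77458762936294 0.00241708545668722
```

View pics/m8.png

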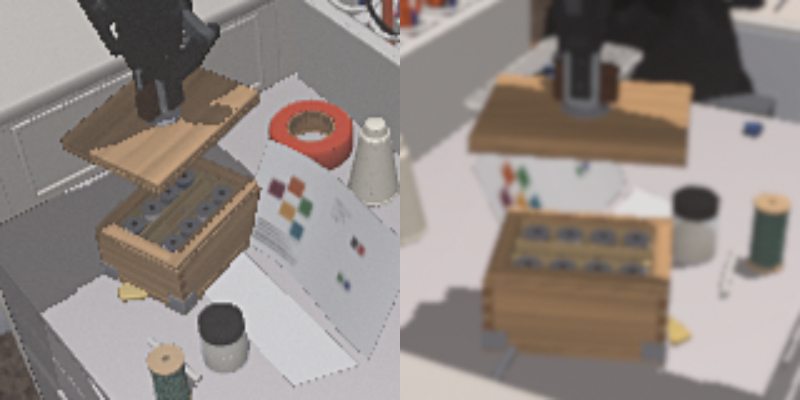

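m8 shows the tray of bobbins seated flush in the box and the lid held level about 10 cm above it. The spool, jar and cone are where they were. I'm handing in.

```bash
python3 -c "
from rig import *
print(sign_off())"
```

```text
the job is handed in; nothing more can be done
None
```

The job is handed in: the tray sits home in the box, and the outer lid is held level by its opened knob about 10 cm above it, after 12.3 s; the verdict was not shown to me.

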